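Load the second board and lift the carrier level

ROBOT

A 7-joint arm with a two-finger parallel gripper is mounted at the origin on the work surface. World frame = base frame: x ahead of the robot, y to its left, z up, the work surface at z = 0. Lengths are in m, angles in rad, forces in N, time in s.
With the tool pointing down it reaches from about 0.35 to 0.775 m from the base axis. Payload 3.1 kg.
Tool frame: the origin (TCP) lies between the finger pads, 19 mm behind the fingertips; this is the grasp point; z points along the fingers, y is the line along which they close (so a half turn about z gives the same grasp; the last joint's range is limited). The gripper opens to 85 mm and grips with 20 to 120 N. Pads are 22 mm wide; open, the fingers measure 114 mm over their backs; the gripper's body (76 mm by 85 mm) begins 54 mm behind the grasp point. The pads swing forward as they close: fully open they stand 13 mm farther back than shut.
Start: joints at [1.103, 0.311, 0.014, 1.512, -0.004, 1.319, -0.027], TCP at [0.227, -0.501, 0.25] pointing down, gripper open.
Joint ranges: [-2.7, 2.7], [-0.3, 1.91], [-1.27, 1.3], [0.12, 2.57], [-1.44, 4.58], [0.2, 2.03], [-3.05, 3.05]. Speed limits (rad/s): [2.79, 2.79, 3.14, 3.14, 3.14, 3.14, 3.14].

INTERFACE

Orientations are given as a 3x3 rotation matrix whose columns are the frame's x, y, z axes.
In Python, from plant import telemetry, imaging, workorder gives the robot as it stands.
- The arm moves only by the tool jog_arm, never from a script. Its arguments are lists of equal length, an entry for each row: "offset": the shift along the tool's x, y, z in mm, a list of three; "turn": the turn, a rotation vector about the tool's x, y, z in rad, a list of three. A call has 1 to 8 rows; each row shifts and turns the commanded pose from where the row before left it, along the tool's axes as they then stand; what a row does not reach is not made up. A row lasts 1/12 s, in which the tool goes at most 41.7 mm and 7.16 degrees, less where a joint would pass 70% of its speed; a pose out of reach is approached as far as the arm can. A call is refused whole if a number of a shift passes 41.7 or a number of a turn 0.125, either way. A call with a gripper value outside its range is refused whole. "claw" is the finger opening in mm, from 0 to 85.4, set as the call begins (left out, the last holds). The fingers move at their own pace and stop on an object; the grip force is fixed at half the most. Time passes only in rows, so rows that do not move let the fingers close. It gives the time, the measured TCP pose, the force and the opening at its end, in the units of the state.
- telemetry.state(): the state, without advancing time (a new reading comes with each control period).
- imaging.grab_frame(name): name is "scene" or "top" or "wrist"; returns a dict with "pixels" (400x640x3 uint8, red, green, blue), "mtx" (3x3 intrinsics, pixels), "rvec" (rotation vector, rad) and "tvec" (3), from world to camera coordinates, as OpenCV has them; the wrist camera has in their place "hand_eye" (4x4, takes a point from camera to tool coordinates, whose origin is the TCP and whose axes are the flange's). Camera axes: x right, y down, z forward; pixel columns grow to the right and rows downward; lengths in m; the calibration is good to about 2 mm. A picture is of the moment at which its call begins: read the wrist's pose just before it. There is no depth.
- workorder.finish_job(): hands the job in, once; it reports no verdict.
The state is a dict: "time_s": time; "joint_positions": joint angles; "joint_velocities": joint speeds; "effort": joint torques, N m; "ee_pos": TCP position; "ee_rot": TCP orientation; "force": force on the tool from outside, world axes, zero at the start; "wrist_torque": the same for the moment, N m; "gripper_width": finger opening in m.
Only numpy, scipy, OpenCV 4.12 (cv2) and the standard library are available. Lean on these libraries where they do the work, as an engineer would, in place of code of your own. Each camera call takes 0.05 s, during which the arm holds its last target. There are 200 camera calls.

TASK

Set the loose green circuit board squarely on the two empty rails of the black carrier, next to the board that is already there, and let go of it. Then take the carrier by its blue handle bar, lift it about 10 cm clear of the bench and finish holding it there, steady and level, with both boards still seated on their rails. Leave the flux bottle, the tape roll and the screwdriver alone.

Things in the scene. Friction and masses are not known exactly. Their poses are not given: they have to be found in the camera images.
- carrier: Loose black board carrier, 0.38 kg empty, at any yaw on the bench. Origin: centre of the underside, z up. Base 156 (x) x 204 (y) x 8 mm; handle bar over the middle along x; two seats at y = +70 mm (empty) and -70 mm (loaded). A board lies with its long side along the carrier's x on a seat's two rails. Nothing clamps it.
- empty_seat (a point): Middle of the empty seat at rail-top height, 30 mm above the carrier's underside: the centre of the loose board's underside belongs here. Axes as the carrier's. Its two grey rails stand at x = -45 and +45 mm, each 6 mm wide (x), 56 mm long (y). A black lip beyond each board end (inner faces at x = -71 and +71 mm) rises 5 mm above the rails.
- loaded_seat (a point): Middle of the seat that already carries a board, level with its rail tops. Axes as the carrier's.
- carrier_handle (a point): Centre of the blue handle bar, 113 mm above the carrier's underside, over its middle. Axes as the carrier's. The bar runs along x, is 12 mm wide (y) and 14 mm high (top 120 mm above the underside), held by two aluminium posts 12 mm square at x = -56 and +56 mm, 100 mm free between them.
- board_loose: Green circuit board 130 x 50 x 3 mm, long side along its x, 0.11 kg, with a block (transformer) at its middle: 22 x 22 mm, black with yellow top, sides parallel to the board's edges, top 31 mm above the board's underside. Origin: centre of the underside, z up. Either way round is the same. It starts flat on the bench (red mat), apart from the carrier.
- board_loaded: Green circuit board 130 x 50 x 3 mm, long side along its x, 0.11 kg, with a block (transformer) at its middle: 22 x 22 mm, black with yellow top, sides parallel to the board's edges, top 31 mm above the board's underside. Origin: centre of the underside, z up. Either way round is the same. It starts already seated on the carrier and stays there.
- flux_bottle: White bottle with a red cap, 34 mm across, 85 mm tall, standing; leave alone. Origin: centre of the underside.
- tape_roll: Yellow roll of tape lying flat, 84 mm across, 30 mm high; leave alone. Origin: centre of the underside.
- screwdriver: Screwdriver with orange handle, 170 mm long, lying along its x; leave alone. Origin: under its middle.
Mind the look-alikes: they are no part of the job. Leave any brown look-alike of the board_loose alone. What is shaped like the board_loaded but orange is not meant.

How it is judged:
By the outcome, as a careful person would: the job done as asked, in the order asked, and still so for the second after the job is handed in, while the arm keeps its last pose, push and grip.
It also fails if it takes over 51 s, if anything falls off the work surface, if the arm or the gripper's body presses on something with over 40 N, if the wrist force passes 120 N, or if a joint passes its speed limit or range.

## Working session

There is one attempt and no reset: what is moved stays moved. The work goes in short steps, Python scripts to look and compute and a tool call to move; the robot and the scene stay as the last step left them, time stands still between calls to the robot, and variables do not carry over. Pictures are saved under pics/ and viewed, on a budget of 10 in all, crops included, one or two more only if the job needs it, and the job is handed in when it is done.

Besides the shell and the picture viewer there is one more tool, called after "Call:" by a JSON object that holds its "api" and its "payload". jog_arm: Moves the arm, as the interface text tells. Its arguments: {"type":"object","properties":{"offset":{"type":"array"},"turn":{"type":"array"},"claw":{"type":"number"}},"required":["offset","turn"]}

```bash
mkdir -p pics
python3 - <<'E'
from plant import telemetry, imaging
import cv2, numpy as np, pickle
s=telemetry.state(); print(s['time_s'],s['ee_pos'],np.round(s['ee_rot'],3),s['gripper_width'])
D={}
for n in('scene','top'):
    f=imaging.grab_frame(n);D[n]=f
    cv2.imwrite(f'pics/{n}0.png',f['pixels'][...,::-1]); print(n,f['mtx'].tolist(),f['rvec'],f['tvec'])
pickle.dump(D,open('d0.pkl','wb'))
E
```

```text
0.0 [ 0.22693576 -0.50025362  0.24891965] [[ 0.911  0.413 -0.001]
 [ 0.413 -0.911  0.002]
 [-0.    -0.002 -1.   ]] 0.08508262884145618
scene [[497.3431228314873, 0.0, 320.80249213126075], [0.0, 497.3431228314873, 198.85467979798375], [0.0, 0.0, 1.0]] [ 1.2615898   2.26604933 -0.96812999] [ 0.17310424 -0.274703    1.58987688]
top [[401.20465905845606, 0.0, 326.6024272465237], [0.0, 401.20465905845606, 200.83775166728987], [0.0, 0.0, 1.0]] [ 2.14434654 -2.16690912  0.12953614] [0.11315339 0.52744247 0.97628057]
```

View pics/top0.png

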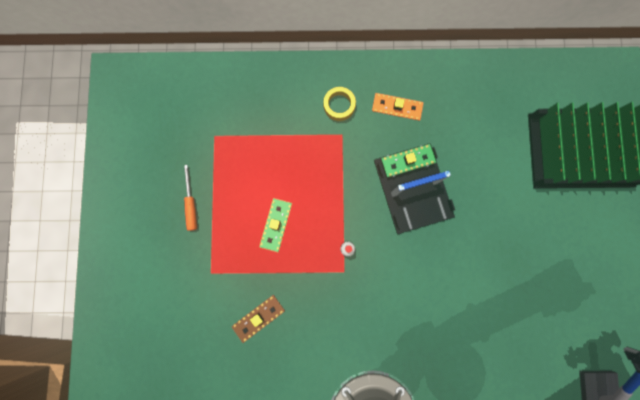

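View pics/scene0.png

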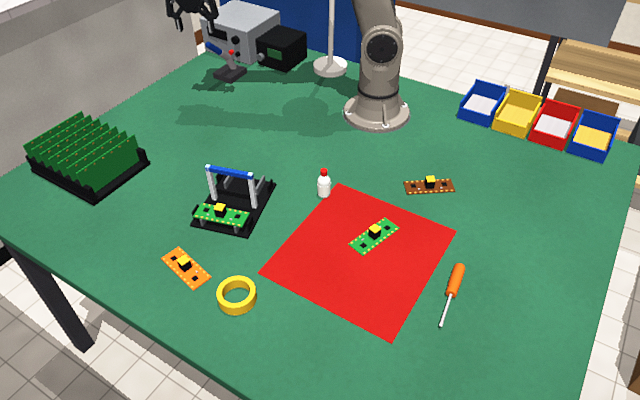

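Top view: the loose board is at about (275,225), the carrier at about (415,190), its loaded seat at (409,160) and the empty one at (424,212). The brown and orange boards are the decoys.

```bash
cat > h.py <<'E'
import numpy as np, cv2
from scipy.spatial.transform import Rotation as R
def cam(f,s=None):
    "centre and rotation (camera->world)"
    if 'rvec' in f:
        Rc=cv2.Rodrigues(np.array(f['rvec'],float))[0]; return -Rc.T@np.ravel(f['tvec']),Rc.T
    H=np.array(f['hand_eye']); Rt=np.array(s['ee_rot']); return np.array(s['ee_pos'])+Rt@H[:3,3],Rt@H[:3,:3]
def onplane(f,uv,z,s=None):
    c,Rw=cam(f,s); uv=np.atleast_2d(np.array(uv,float))
    d=(np.linalg.inv(f['mtx'])@np.c_[uv,np.ones(len(uv))].T).T@Rw.T
    return c+d*((z-c[2])/d[:,2])[:,None]
def mask(f,kind,box=None):
    h=cv2.cvtColor(f['pixels'],cv2.COLOR_RGB2HSV); H,S,V=[h[...,i].astype(int) for i in range(3)]
    m={'yellow':(H>22)&(H<34)&(S>150)&(V>150),'green':(H>45)&(H<75)&(S>100)&(V>110),'blue':(H>100)&(H<125)&(S>130)&(V>80),'black':(V<60)}[kind].astype(np.uint8)
    if box: 
        k=np.zeros_like(m); x0,y0,x1,y1=box; k[y0:y1,x0:x1]=1; m=m*k
    return m
def rect(f,m,z,s=None,close=5):
    m=cv2.morphologyEx(m,cv2.MORPH_CLOSE,np.ones((close,close),np.uint8))
    c=max(cv2.findContours(m,cv2.RETR_EXTERNAL,cv2.CHAIN_APPROX_NONE)[0],key=cv2.contourArea)
    P=onplane(f,c[:,0,:],z,s)[:,:2]
    (x,y),(w,h),a=cv2.minAreaRect((P*1000).astype(np.float32))
    if w<h: w,h,a=h,w,a+90
    return np.round([x,y,w,h,(a+90)%180-90],1)
E
python3 - <<'E'
import pickle; from h import *
D=pickle.load(open('d0.pkl','rb')); f=D['top']
print('loose g',rect(f,mask(f,'green',(245,190,305,260)),.003),'y',rect(f,mask(f,'yellow',(260,205,290,240)),.031,close=1))
print('loaded g',rect(f,mask(f,'green',(370,135,450,185)),.033),'y',rect(f,mask(f,'yellow',(395,145,425,172)),.061,close=1))
print('blue',rect(f,mask(f,'blue',(380,160,465,205)),.12))
print('black',rect(f,mask(f,'black',(360,140,470,245)),.008))
h=cv2.cvtColor(f['pixels'],cv2.COLOR_RGB2HSV)
print(h[225,285],h[120,250],h[215,425],h[225,150]); print(cam(f)[0])
E
```

```text
Traceback (most recent call last):
  File "h.py", line 20, in rect
    c=max(cv2.findContours(m,cv2.RETR_EXTERNAL,cv2.CHAIN_APPROX_NONE)[0],key=cv2.contourArea)
ValueError: max() iterable argument is empty
```

```bash
python3 - <<'E'
import pickle; from h import *
D=pickle.load(open('d0.pkl','rb')); f=D['top']
h=cv2.cvtColor(f['pixels'],cv2.COLOR_RGB2HSV)
print(h[210:242:4,275].tolist(),h[120,250],h[155:163:2,398].tolist(),h[215,425],h[160,410],h[185,420:425])
E
sed -i "s/(H>45)&(H<75)&(S>100)&(V>110)/(H>50)\&(H<78)\&(V>140)/" h.py
python3 - <<'E'
import pickle; from h import *
D=pickle.load(open('d0.pkl','rb')); f=D['top']
def t(n,*a,**k):
    try: print(n,rect(f,*a,**k))
    except Exception as e: print(n,e)
t('loose g',mask(f,'green',(245,190,305,260)),.003);t('y',mask(f,'yellow',(260,205,290,240)),.031,close=1)
t('loaded g',mask(f,'green',(370,135,450,185)),.033);t('y',mask(f,'yellow',(395,145,425,172)),.061,close=1)
t('blue',mask(f,'blue',(380,160,465,205)),.12)
t('black',mask(f,'black',(360,140,470,245)),.008)
print(cam(f)[0])
E
```

```text
[[57, 90, 208], [59, 90, 221], [56, 94, 215], [29, 128, 246], [29, 129, 246], [45, 103, 158], [60, 91, 221], [59, 63, 225]] [ 67  74 138] [[64, 117, 203], [65, 119, 205], [65, 108, 200], [65, 120, 204]] [73 36 64] [ 29 136 243] [[106 104  91]
 [105  87  82]
 [ 98  57  71]
 [ 84  39  66]
 [ 83  35  65]]
loose g [472.2 240.1 124.5  44.  -15.6]
y max() iterable argument is empty
loaded g [ 633.7 -100.9  130.1   56.2  -73.6]
y max() iterable argument is empty
blue [ 563.3 -118.3  100.2   14.4  -73.8]
black [ 543.6 -131.1  130.1   26.8  -74.1]
[0.40388219 0.10440987 1.03445675]
```

```bash
sed -i "s/(S>150)&(V>150)/(S>90)\&(V>150)/; s/(V<60)/(V<85)\&(S<75)/" h.py
cat > plan.py <<'E'
"plan.py x y z(mm) yaw(deg of tool x) n : rows from the measured pose, tool pointing down"
import sys,numpy as np; from plant import telemetry; from scipy.spatial.transform import Rotation as R
x,y,z,yaw,n=[float(a) for a in sys.argv[1:6]]; n=int(n)
s=telemetry.state(); p=np.array(s['ee_pos'])*1000; q=R.from_matrix(s['ee_rot'])
g=R.from_euler('z',yaw,degrees=True)*R.from_euler('x',180,degrees=True)
turn=(q.inv()*g).as_rotvec(); d=np.array([x,y,z])-p
print('t',s['time_s'],'p',p.round(1),'F',np.round(s['force'],1),'w',round(s['gripper_width']*1000,1),'d',d.round(1),'turn',turn.round(3))
O=[];T=[]
for i in range(n):
    O.append(q.inv().apply(d/n).round(1).tolist()); T.append((turn/n).round(4).tolist()); q=q*R.from_rotvec(turn/n)
for k in range(0,n,8): print('"offset":',O[k:k+8],'\n"turn":',T[k:k+8])
E
python3 - <<'E'
import pickle; from h import *
D=pickle.load(open('d0.pkl','rb')); f=D['top']
def t(n,*a,**k):
    try: print(n,rect(f,*a,**k))
    except Exception as e: print(n,e)
t('y',mask(f,'yellow',(260,205,290,240)),.031,close=1)
t('y',mask(f,'yellow',(395,145,425,172)),.061,close=1)
t('black',mask(f,'black',(360,140,470,245)),.008)
E
python3 plan.py 460 235 220 164.4 24
```

```text
y [471.5 239.7  22.7  22.4  75.4]
y [ 630.6 -101.    21.6   21.3   16.2]
black [ 563.3 -120.2  200.6  159.7   16. ]
t 0.1 p [ 227.  -500.3  249. ] F [ 0.4  0.6 -0.3] w 85.2 d [233.  735.3 -29. ] turn [-1.000e-03 -3.000e-03 -2.443e+00]
"offset": [[21.5, -23.9, 1.3], [23.8, -21.6, 1.3], [25.9, -19.0, 1.3], [27.7, -16.3, 1.2], [29.2, -13.4, 1.2], [30.4, -10.4, 1.2], [31.3, -7.2, 1.2], [31.9, -4.0, 1.2]] 
"turn": [[-0.0, -0.0001, -0.1018], [-0.0, -0.0001, -0.1018], [-0.0, -0.0001, -0.1018], [-0.0, -0.0001, -0.1018], [-0.0, -0.0001, -0.1018], [-0.0, -0.0001, -0.1018], [-0.0, -0.0001, -0.1018], [-0.0, -0.0001, -0.1018]]
"offset": [[32.1, -0.8, 1.2], [32.0, 2.5, 1.2], [31.6, 5.8, 1.2], [30.9, 8.9, 1.2], [29.8, 12.0, 1.2], [28.4, 15.0, 1.2], [26.8, 17.8, 1.2], [24.8, 20.4, 1.2]] 
"turn": [[-0.0, -0.0001, -0.1018], [-0.0, -0.0001, -0.1018], [-0.0, -0.0001, -0.1018], [-0.0, -0.0001, -0.1018], [-0.0, -0.0001, -0.1018], [-0.0, -0.0001, -0.1018], [-0.0, -0.0001, -0.1018], [-0.0, -0.0001, -0.1018]]
"offset": [[22.6, 22.9, 1.2], [20.2, 25.0, 1.2], [17.5, 27.0, 1.2], [14.7, 28.6, 1.2], [11.7, 29.9, 1.2], [8.6, 31.0, 1.2], [5.4, 31.7, 1.2], [2.2, 32.1, 1.2]] 
"turn": [[-0.0, -0.0001, -0.1018], [-0.0, -0.0001, -0.1018], [-0.0, -0.0001, -0.1018], [-0.0, -0.0001, -0.1018], [-0.0, -0.0001, -0.1018], [-0.0, -0.0001, -0.1018], [-0.0, -0.0001, -0.1018], [-0.0, -0.0001, -0.1018]]
```

Call:
{"api": "jog_arm", "payload": {"offset": [[21.5,-24,1.3],[24,-21.5,1.3],[26,-19,1.3],[27.5,-16.5,1.2],[29,-13.5,1.2],[30.5,-10.5,1.2],[31.5,-7,1.2],[32,-4,1.2]], "turn": [[0,0,-0.1],[0,0,-0.1],[0,0,-0.1],[0,0,-0.1],[0,0,-0.1],[0,0,-0.1],[0,0,-0.1],[0,0,-0.1]], "claw": 45}}

```text
time_s: 0.77
ee_pos: [0.3065, -0.2542, 0.2397]
ee_rot: [[0.334, 0.943, -0.001], [0.943, -0.334, 0.0], [0.0, -0.001, -1.0]]
force: [1.0, -0.5, -0.7]
gripper_width: 0.0449
```

Call:
{"api": "jog_arm", "payload": {"offset": [[32,-1,1.2],[32,2.5,1.2],[31.5,6,1.2],[31,9,1.2],[30,12,1.2],[28.5,15,1.2],[27,18,1.2],[25,20.5,1.2]], "turn": [[0,0,-0.1],[0,0,-0.1],[0,0,-0.1],[0,0,-0.1],[0,0,-0.1],[0,0,-0.1],[0,0,-0.1],[0,0,-0.1]]}}

```text
time_s: 1.43
ee_pos: [0.3892, -0.0104, 0.2303]
ee_rot: [[-0.444, 0.896, -0.0], [0.896, 0.444, -0.0], [-0.0, -0.0, -1.0]]
force: [0.9, -0.2, 0.3]
gripper_width: 0.0452
```

Call:
{"api": "jog_arm", "payload": {"offset": [[22.5,23,1.2],[20,25,1.2],[17.5,27,1.2],[14.5,28.5,1.2],[12,30,1.2],[8.5,31,1.2],[5.5,31.5,1.2],[2,32,1.2]], "turn": [[0,0,-0.1],[0,0,-0.1],[0,0,-0.1],[0,0,-0.1],[0,0,-0.1],[0,0,-0.1],[0,0,-0.1],[0,0,-0.1]]}}

```text
time_s: 2.1
ee_pos: [0.476, 0.231, 0.2203]
ee_rot: [[-0.952, 0.306, -0.001], [0.306, 0.952, -0.001], [0.001, -0.001, -1.0]]
force: [0.1, -0.6, -0.2]
gripper_width: 0.0448
```

```bash
sleep 0
cat > look.py <<'E'
import sys,cv2,pickle,numpy as np; from plant import telemetry,imaging; from h import *
s=telemetry.state(); f=imaging.grab_frame('wrist'); pickle.dump((s,f),open(sys.argv[1]+'.pkl','wb'))
cv2.imwrite('pics/'+sys.argv[1]+'.png',f['pixels'][...,::-1])
print(s['time_s'],np.round(s['ee_pos'],4),np.round(s['joint_positions'],2),'vel',np.abs(s['joint_velocities']).max().round(3))
E
python3 plan.py 460 235 220 164.4 1; python3 look.py w1
```

```text
t 2.1 p [476.  231.  220.3] F [ 0.1 -0.6 -0.2] w 44.8 d [-16.    4.   -0.3] turn [-0.001 -0.001 -0.039]
"offset": [[16.5, -1.1, 0.3]] 
"turn": [[-0.0009, -0.0006, -0.039]]
2.1 [0.476  0.231  0.2203] [ 0.13  0.4  -0.82  1.59  0.3   1.28  0.52] vel 0.731
```

View pics/w1.png

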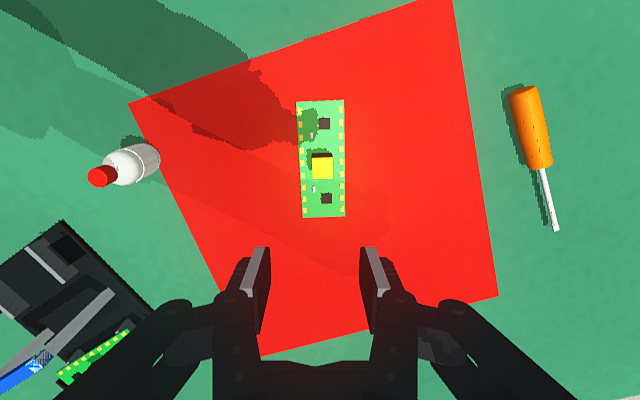

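The loose board is at (322,160) in the wrist view and the fingers are at the bottom. I'll measure again now that the arm has settled.

```bash
python3 look.py w2
python3 - <<'E'
import pickle; from h import *
s,f=pickle.load(open('w2.pkl','rb'))
g=mask(f,'green',(280,85,360,230)); h=cv2.cvtColor(f['pixels'],cv2.COLOR_RGB2HSV)
m=((h[...,0]>20)&(h[...,0]<100)).astype(np.uint8); k=np.zeros_like(m);k[85:230,280:360]=1
print('board',rect(f,m*k,.003,s,7),'y',rect(f,mask(f,'yellow',(305,140,340,185)),.031,s,close=1))
E
python3 plan.py 472 240 220 164.4 1
```

```text
2.15 [0.4763 0.2389 0.22  ] [ 0.12  0.4  -0.83  1.59  0.3   1.28  0.52] vel 0.084
board [471.8 239.9 130.4  50.3 -15.5] y [472.4 240.9  22.1  18.6 -17.3]
t 2.2 p [475.1 235.9 220. ] F [-0.3  0.3  0.1] w 45.0 d [-3.1  4.1 -0. ] turn [ 0.005 -0.004 -0.034]
"offset": [[4.2, 2.9, 0.1]] 
"turn": [[0.005, -0.004, -0.0344]]
```

Call:
{"api": "jog_arm", "payload": {"offset": [[4,3,20],[0,0,30],[0,0,35],[0,0,35],[0,0,25],[0,0,15],[0,0,0],[0,0,0]], "turn": [[0,0,-0.034],[0,0,0],[0,0,0],[0,0,0],[0,0,0],[0,0,0],[0,0,0],[0,0,0]]}}

```text
time_s: 2.87
ee_pos: [0.4724, 0.2329, 0.0602]
ee_rot: [[-0.96, 0.279, -0.002], [0.279, 0.96, -0.001], [0.002, -0.002, -1.0]]
force: [0.6, -0.5, 1.0]
gripper_width: 0.045
```

```bash
python3 plan.py 472 240 27 164.5 4;python3 look.py w3; python3 plan.py 472 240 27 164.5 4
```

```text
t 2.8667 p [472.4 232.9  60.2] F [ 0.6 -0.5  1. ] w 45.0 d [ -0.4   7.1 -33.2] turn [-0.002 -0.002 -0.012]
"offset": [[0.6, 1.7, 8.3], [0.6, 1.7, 8.3], [0.6, 1.7, 8.3], [0.6, 1.7, 8.3]] 
"turn": [[-0.0005, -0.0004, -0.0031], [-0.0005, -0.0004, -0.0031], [-0.0005, -0.0004, -0.0031], [-0.0005, -0.0004, -0.0031]]
2.8667 [0.4724 0.2329 0.0602] [ 0.05  0.57 -0.74  1.8   0.46  0.96  0.41] vel 0.043
t 2.9167 p [473.4 233.8  61.5] F [1.  0.4 0.5] w 45.1 d [ -1.4   6.2 -34.5] turn [ 0.     0.001 -0.012]
"offset": [[0.8, 1.4, 8.6], [0.8, 1.4, 8.6], [0.8, 1.4, 8.6], [0.7, 1.4, 8.6]] 
"turn": [[0.0001, 0.0001, -0.003], [0.0001, 0.0001, -0.003], [0.0001, 0.0001, -0.003], [0.0001, 0.0001, -0.003]]
```

View pics/w3.png

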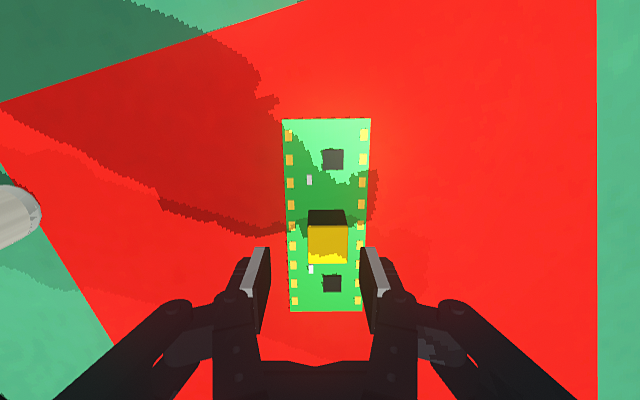

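The block top spans (308–348, 226–264). The fingers' midline is at about column 316, so the tool needs to move a few mm towards the block.

```bash
cat > rel.py <<'E'
import sys,pickle; from h import *
n,x0,y0,x1,y1,zt=sys.argv[1],*map(int,sys.argv[2:6]),float(sys.argv[6])
s,f=pickle.load(open(n+'.pkl','rb'))
s['ee_rot']=R.from_euler('x',180,degrees=True).as_matrix(); z=s['ee_pos'][2]; s['ee_pos']=[0,0,z]  # tool axes, level tool
r=rect(f,mask(f,sys.argv[7] if len(sys.argv)>7 else 'yellow',(x0,y0,x1,y1)),zt,s,close=3)
print('in tool axes mm: x %.1f y %.1f size %.1f %.1f  turn about tool z %.1f deg'%(r[0],-r[1],r[2],r[3],-r[4]))
E
python3 rel.py w3 290 200 360 280 .031
python3 - <<'E'
import pickle;s,f=pickle.load(open('w3.pkl','rb'));print(f['hand_eye'],f['mtx'])
from h import *
h=cv2.cvtColor(f['pixels'],cv2.COLOR_RGB2HSV);m=((h[...,0]>20)&(h[...,0]<100)).astype(np.uint8); k=np.zeros_like(m);k[105:320,278:378]=1
print(rect(f,m*k,.003,s,7))
E
```

```text
in tool axes mm: x 2.8 y 6.8 size 22.4 21.5  turn about tool z -0.0 deg
[[ 1.36924876e-04 -9.46301047e-01 -3.23286730e-01  8.31665760e-02]
 [ 9.99999964e-01  2.03508183e-04 -1.72154098e-04 -3.16339913e-04]
 [ 2.28701098e-04 -3.23286695e-01  9.46301041e-01 -1.24183843e-01]
 [ 0.00000000e+00  0.00000000e+00  0.00000000e+00  1.00000000e+00]] [[314.90383597   0.         314.54035525]
 [  0.         314.90383597 196.14445044]
 [  0.           0.           1.        ]]
[473.3 243.8 130.9  58.5 -15.6]
```

Call:
{"api": "jog_arm", "payload": {"offset": [[1,3.5,0],[1,3,6],[0.5,0,10],[0,0,10],[0,0,8],[0,0,0],[0,0,0]], "turn": [[0,0,0],[0,0,0],[0,0,0],[0,0,0],[0,0,0],[0,0,0],[0,0,0]]}}

```text
time_s: 3.5
ee_pos: [0.4717, 0.2404, 0.0258]
ee_rot: [[-0.961, 0.278, -0.002], [0.278, 0.961, -0.001], [0.002, -0.002, -1.0]]
force: [0.6, 0.0, 0.5]
gripper_width: 0.0449
```

```bash
python3 plan.py 472 240 27 164.5 1;python3 look.py w4; python3 rel.py w4 270 200 360 380 .031
```

```text
t 3.5 p [471.7 240.4  25.8] F [0.6 0.  0.5] w 44.9 d [ 0.3 -0.4  1.2] turn [-0.002 -0.002 -0.011]
"offset": [[-0.4, -0.3, -1.2]] 
"turn": [[-0.0016, -0.0017, -0.0112]]
3.5 [0.4717 0.2404 0.0258] [ 0.01  0.62 -0.7   1.81  0.5   0.9   0.36] vel 0.02
in tool axes mm: x 0.4 y -0.5 size 23.3 21.6  turn about tool z -0.1 deg
```

View pics/w4.png

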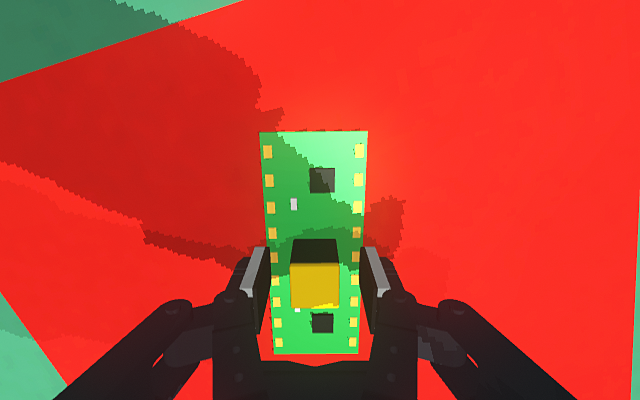

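The block at (315,285) is centred between the fingers, so I'll close and lift.

Call:
{"api": "jog_arm", "payload": {"offset": [[0,0,0],[0,0,0],[0,0,0],[0,0,0],[0,0,0],[0,0,0]], "turn": [[0,0,0],[0,0,0],[0,0,0],[0,0,0],[0,0,0],[0,0,0]], "claw": 10}}

```text
time_s: 4.05
ee_pos: [0.4729, 0.2414, 0.0275]
ee_rot: [[-0.961, 0.278, 0.001], [0.278, 0.961, 0.001], [-0.001, 0.001, -1.0]]
force: [0.5, 0.8, 3.3]
gripper_width: 0.021
```

Call:
{"api": "jog_arm", "payload": {"offset": [[0,0,-5],[0,0,-15],[0,0,-25],[0,0,-30],[0,0,-25],[0,0,-10],[0,0,0]], "turn": [[0,0,0],[0,0,0],[0,0,0],[0,0,0],[0,0,0],[0,0,0],[0,0,0]]}}

```text
time_s: 4.63
ee_pos: [0.4737, 0.242, 0.1392]
ee_rot: [[-0.961, 0.278, 0.005], [0.278, 0.961, 0.002], [-0.004, 0.003, -1.0]]
force: [0.2, -0.1, -1.7]
gripper_width: 0.0206
```

```bash
python3 plan.py 494 -140 136 106.2 16
```

```text
t 4.6333 p [473.7 242.  139.2] F [ 0.2 -0.1 -1.7] w 20.6 d [  20.3 -382.    -3.2] turn [0.005 0.002 1.006]
"offset": [[-7.9, -22.6, 0.2], [-9.3, -22.0, 0.2], [-10.6, -21.4, 0.2], [-12.0, -20.7, 0.2], [-13.2, -19.9, 0.2], [-14.5, -19.0, 0.2], [-15.6, -18.1, 0.2], [-16.7, -17.1, 0.2]] 
"turn": [[0.0003, 0.0001, 0.0629], [0.0003, 0.0001, 0.0629], [0.0003, 0.0001, 0.0629], [0.0003, 0.0001, 0.0629], [0.0003, 0.0001, 0.0629], [0.0003, 0.0001, 0.0629], [0.0003, 0.0001, 0.0629], [0.0003, 0.0001, 0.0629]]
"offset": [[-17.8, -16.0, 0.2], [-18.7, -14.8, 0.2], [-19.6, -13.6, 0.2], [-20.5, -12.4, 0.2], [-21.2, -11.1, 0.2], [-21.8, -9.7, 0.2], [-22.4, -8.3, 0.2], [-22.9, -6.9, 0.2]] 
"turn": [[0.0003, 0.0001, 0.0629], [0.0003, 0.0001, 0.0629], [0.0003, 0.0001, 0.0629], [0.0003, 0.0001, 0.0629], [0.0003, 0.0001, 0.0629], [0.0003, 0.0001, 0.0629], [0.0003, 0.0001, 0.0629], [0.0003, 0.0001, 0.0629]]
```

```bash
python3 plan.py 480 -140 165 106.2 16 | grep offset
```

```text
"offset": [[-7.0, -22.8, -1.7], [-8.4, -22.3, -1.7], [-9.8, -21.8, -1.6], [-11.2, -21.1, -1.6], [-12.5, -20.4, -1.6], [-13.7, -19.5, -1.6], [-14.9, -18.6, -1.6], [-16.1, -17.7, -1.6]] 
"offset": [[-17.2, -16.6, -1.6], [-18.2, -15.5, -1.6], [-19.1, -14.3, -1.6], [-20.0, -13.1, -1.6], [-20.7, -11.8, -1.6], [-21.4, -10.5, -1.6], [-22.1, -9.1, -1.6], [-22.6, -7.7, -1.6]]
```

Call:
{"api": "jog_arm", "payload": {"offset": [[-7,-23,-3],[-8.5,-22.5,-3],[-10,-22,-3],[-11,-21,-3],[-12.5,-20.5,-3],[-13.5,-19.5,-2],[-15,-18.5,-2],[-16,-17.5,-2]], "turn": [[0,0,0.063],[0,0,0.063],[0,0,0.063],[0,0,0.063],[0,0,0.063],[0,0,0.063],[0,0,0.063],[0,0,0.063]]}}

```text
time_s: 5.3
ee_pos: [0.4736, 0.048, 0.1558]
ee_rot: [[-0.704, 0.71, -0.004], [0.71, 0.704, -0.001], [0.003, -0.003, -1.0]]
force: [0.4, 0.1, -0.3]
gripper_width: 0.0208
```

Call:
{"api": "jog_arm", "payload": {"offset": [[-17,-16.5,-1],[-18,-15.5,-1],[-19,-14.5,-1],[-20,-13,-1],[-20.5,-12,-1],[-21.5,-10.5,-1],[-22,-9,0],[-22.5,-7.5,0]], "turn": [[0,0,0.063],[0,0,0.063],[0,0,0.063],[0,0,0.063],[0,0,0.063],[0,0,0.063],[0,0,0.063],[0,0,0.063]]}}

```text
time_s: 5.97
ee_pos: [0.4767, -0.142, 0.1622]
ee_rot: [[-0.273, 0.962, -0.003], [0.962, 0.273, 0.001], [0.002, -0.003, -1.0]]
force: [0.7, -0.2, -1.7]
gripper_width: 0.0205
```

Call:
{"api": "jog_arm", "payload": {"offset": [[0,0,0],[0,0,0],[0,0,0]], "turn": [[0,0,0],[0,0,0],[0,0,0]]}}

```text
time_s: 6.22
ee_pos: [0.4777, -0.14, 0.1632]
ee_rot: [[-0.277, 0.961, -0.001], [0.961, 0.277, 0.002], [0.002, -0.001, -1.0]]
force: [-0.1, 0.2, -1.6]
gripper_width: 0.021
```

```bash
python3 plan.py 497 -140 165 106.2 1; python3 look.py w5
python3 - <<'E'
import cv2,pickle; from plant import imaging
f=imaging.grab_frame('top'); pickle.dump(f,open('t5.pkl','wb'))
a=cv2.imread('pics/w5.png'); b=cv2.resize(f['pixels'][120:270,340:500,::-1],None,fx=2,fy=2)
cv2.imwrite('pics/c5.png',cv2.copyMakeBorder(a,0,0,0,0,0)); cv2.imwrite('pics/t5.png',f['pixels'][...,::-1])
E
```

```text
t 6.2167 p [ 477.7 -140.   163.2] F [-0.1  0.2 -1.6] w 21.0 d [19.3 -0.   1.8] turn [-0.001 -0.002 -0.002]
"offset": [[-5.4, 18.5, -1.9]] 
"turn": [[-0.0008, -0.0018, -0.0017]]
6.2167 [ 0.4777 -0.14    0.1632] [ 0.65  0.32 -0.5   1.77  0.17  1.1   0.38] vel 0.025
```

View pics/w5.png

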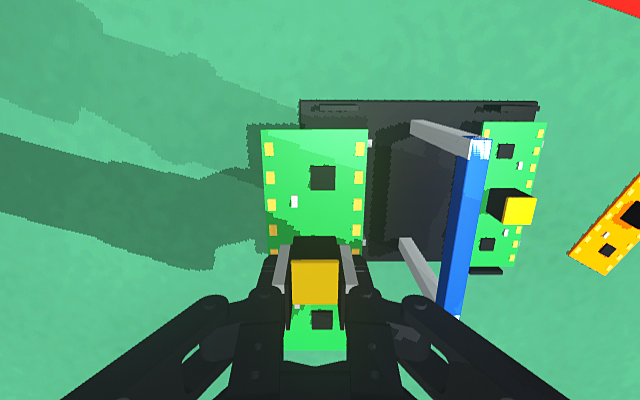

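The held board is square in the grip, with its far end at (261–368,129). The base's far corners are at about (300,101) and (537,101), and the loaded block's top is at (519,211). Next I'll compute the seat position relative to the tool.

```bash
python3 rel.py w5 285 255 345 310 .168
python3 - <<'E'
import pickle; from h import *
s,f=pickle.load(open('w5.pkl','rb'));z=.1635
s['ee_rot']=R.from_euler('x',180,degrees=True).as_matrix(); s['ee_pos']=[0,0,z]
T=lambda uv,h:(onplane(f,uv,h,s)*[1000,-1000,1000]*[1,1,1])[:,:2].round(1)
m=mask(f,'yellow',(495,190,540,228)); r=rect(f,m,.061,s,3); print('loaded y',r)
h=cv2.cvtColor(f['pixels'],cv2.COLOR_RGB2HSV); V=h[...,2].astype(int)
# far edge of base: first dark row per column
C=[];
for c in range(310,530,4):
    col=V[80:130,c]; k=np.argmax(col<90); C.append((c,80+k-.5))
P=T(C,.008); l=np.polyfit(P[:,1],P[:,0],1); res=P[:,0]-np.polyval(l,P[:,1]); ok=abs(res)<1; l=np.polyfit(P[ok,1],P[ok,0],1)
print('far edge x=%.4f*y+%.1f'%tuple(l),ok.sum(),'corners row104:')
for r in (104,107,110): 
    d=np.where(V[r,280:560]<90)[0]+280; print(r,d.min(),d.max(),T([(d.min()-.5,r),(d.max()+.5,r)],.008).tolist())
# blue top of bar: edges
b=rect(f,mask(f,'blue',(430,130,495,325)),.12,s,3);print('blue',b)
# rights edge of loaded board (z .033)
g=mask(f,'green',(500,125,552,270)); E=[]
for r in range(135,262,4):
    q=np.where(g[r])[0]
    if len(q): E.append((q.max()+.5,r))
print('loaded right edge',T(E,.033)[::4].tolist())
# held board far edge and sides at underside+3
gh=mask(f,'green',(250,115,368,250)); 
E=[(np.where(gh[r])[0].min()-.5,r) for r in range(135,230,10)]; print('held left',T(E,z-.0235).tolist())
E=[(c,np.where(gh[:,c])[0].min()-.5) for c in range(270,362,10)]; print('held far',T(E,z-.0235).tolist())
E
python3 - <<'E'
E
```

```text
in tool axes mm: x 1.8 y -0.0 size 22.7 20.5  turn about tool z -0.0 deg
loaded y [  -7.7 -157.6   25.    23.3    0. ]
far edge x=-0.0051*y+74.2 55 corners row104:
104 299 537 [[70.5, -13.8], [70.5, 190.1]]
107 299 539 [[68.0, -13.8], [68.0, 192.4]]
110 299 538 [[65.5, -13.8], [65.5, 192.1]]
blue [-2.500e+00 -8.530e+01  1.139e+02  1.760e+01 -1.000e-01]
loaded right edge [[47.7, 189.8], [34.8, 193.0], [21.5, 196.2], [7.7, 199.6], [-6.6, 203.1], [-21.4, 206.7], [-36.8, 210.4], [-52.7, 214.3]]
held left [[62.5, -25.2], [57.9, -25.4], [53.1, -25.2], [48.3, -25.5], [43.3, -25.2], [38.3, -29.9], [33.1, -25.3], [27.8, -25.1], [22.4, -24.8], [16.9, -32.8]]
held far [[71.8, -20.3], [71.8, -15.8], [71.8, -11.2], [65.5, -6.7], [65.5, -2.1], [65.5, 2.5], [65.5, 7.1], [65.5, 11.7], [65.5, 16.3], [65.5, 21.0]]
```

Call:
{"api": "jog_arm", "payload": {"offset": [[-2.5,9.5,0],[-2.5,9.5,10],[0,0,20],[0,0,25],[0,0,20],[0,0,10],[0,0,0],[0,0,0]], "turn": [[0,0,0.004],[0,0,0],[0,0,0],[0,0,0],[0,0,0],[0,0,0],[0,0,0],[0,0,0]]}}

```text
time_s: 6.98
ee_pos: [0.4983, -0.1395, 0.079]
ee_rot: [[-0.274, 0.962, 0.0], [0.962, 0.274, 0.0], [0.0, 0.0, -1.0]]
force: [0.3, -0.4, -0.9]
gripper_width: 0.0209
```

```bash
python3 plan.py 496.3 -139.5 57 106.2 1; python3 look.py w6
```

```text
t 6.9833 p [ 498.3 -139.5   79. ] F [ 0.3 -0.4 -0.9] w 20.9 d [ -2.   0. -22.] turn [ 0.    -0.    -0.005]
"offset": [[0.5, -1.9, 22.0]] 
"turn": [[0.0003, -0.0004, -0.0047]]
6.9833 [ 0.4983 -0.1395  0.079 ] [ 0.6   0.45 -0.46  1.81  0.25  0.93  0.3 ] vel 0.028
```

View pics/w6.png

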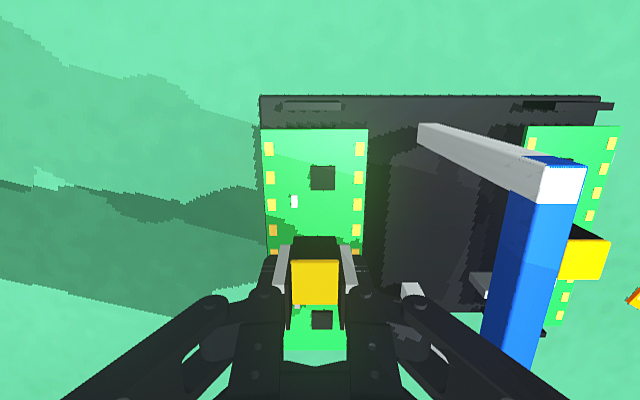

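The carrier's left edge is at about column 260, its far edge at row 96, and the empty seat's lip at (275–343,105). I'll refine the offset from these.

Run:
```python
import pickle; from h import *
s,f=pickle.load(open('w6.pkl','rb'));z=.0788
s['ee_rot']=R.from_euler('x',180,degrees=True).as_matrix(); s['ee_pos']=[0,0,z]
T=lambda uv,h:(onplane(f,uv,h,s)*[1000,-1000,1000])[:,:2].round(1)
V=cv2.cvtColor(f['pixels'],cv2.COLOR_RGB2HSV)[...,2].astype(int)
C=[(c,80+np.argmax(V[80:130,c]<100)-.5) for c in range(270,590,4)]
P=T(C,.008); l=np.polyfit(P[:,1],P[:,0],1); ok=abs(P[:,0]-np.polyval(l,P[:,1]))<1; l=np.polyfit(P[ok,1],P[ok,0],1)
print('far edge slope %.4f x0 %.1f'%tuple(l),ok.sum())
for r in (100,103,108,112,116,120):
    d=np.where(V[r,230:400]<100)[0]+230; print(r,d.min(),T([(d.min()-.5,r)],.008).tolist(),end=' ')
    d=np.where(V[r,560:640]<100)[0]+560; print(d.max(),T([(d.max()+.5,r)],.008).tolist())
g=mask(f,'green',(250,127,368,250)); 
E=[(np.where(g[r])[0].min()-.5,r) for r in range(137,225,8)]; print('held left',np.median(T(E,z-.0235)[:,1]))
E=[(np.where(g[r])[0].max()+.5,r) for r in range(137,225,8)]; print('held right',np.median(T(E,z-.0235)[:,1]))
print(V[96:112,300:306:5].T.tolist())
c=cv2.resize(f['pixels'][85:265,245:445,::-1],None,fx=4,fy=3); cv2.imwrite('pics/c6.png',c)
```

```text
far edge slope 0.0000 x0 79.5 80
100 259 [[76.5, -33.3]] 599 [[76.6, 168.8]]
103 259 [[74.8, -33.4]] 613 [[74.8, 177.6]]
108 259 [[72.0, -33.5]] 612 [[72.0, 177.9]]
112 259 [[69.6, -33.6]] 596 [[69.7, 169.0]]
116 260 [[67.3, -33.2]] 595 [[67.3, 169.1]]
120 260 [[65.0, -33.3]] 594 [[65.0, 169.1]]
held left -30.6
held right 24.8
[[75, 90, 101, 102, 83, 70, 98, 115, 112, 112, 112, 112, 114, 112, 95, 88], [76, 89, 100, 100, 81, 69, 97, 116, 114, 114, 113, 114, 115, 110, 96, 87]]
```

View pics/c6.png

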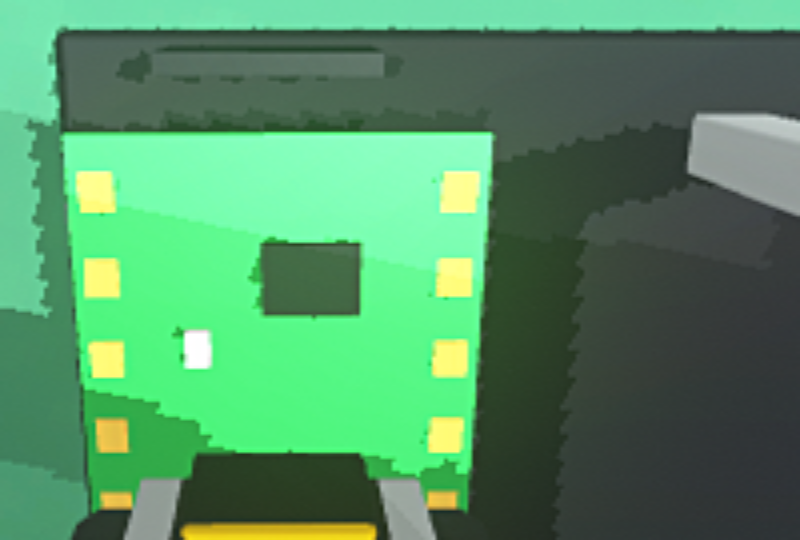

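Call:
{"api": "jog_arm", "payload": {"offset": [[0.8,-2,2],[0,0,8],[0,0,7],[0,0,3],[0,0,0],[0,0,0]], "turn": [[0,0,0],[0,0,0],[0,0,0],[0,0,0],[0,0,0],[0,0,0]]}}

```text
time_s: 7.53
ee_pos: [0.4953, -0.1398, 0.0586]
ee_rot: [[-0.274, 0.962, -0.001], [0.962, 0.274, 0.0], [0.0, -0.001, -1.0]]
force: [-0.2, 0.0, -1.8]
gripper_width: 0.021
```

Call:
{"api": "jog_arm", "payload": {"offset": [[0,0,1],[0,0,0],[0,0,0]], "turn": [[0,0,0],[0,0,0],[0,0,0]]}}

```text
time_s: 7.78
ee_pos: [0.4957, -0.1399, 0.0581]
ee_rot: [[-0.274, 0.962, 0.0], [0.962, 0.274, -0.0], [-0.0, 0.0, -1.0]]
force: [-0.1, -0.4, -2.0]
gripper_width: 0.0209
```

Call:
{"api": "jog_arm", "payload": {"offset": [[0,0,1],[0,0,0],[0,0,0]], "turn": [[0,0,0],[0,0,0],[0,0,0]]}}

```text
time_s: 8.03
ee_pos: [0.4959, -0.1399, 0.0575]
ee_rot: [[-0.274, 0.962, 0.001], [0.962, 0.274, -0.0], [-0.001, 0.001, -1.0]]
force: [-1.4, -0.1, 4.0]
gripper_width: 0.0206
```

Call:
{"api": "jog_arm", "payload": {"offset": [[0,0,1],[0,0,0],[0,0,0]], "turn": [[0,0,0],[0,0,0],[0,0,0]]}}

```text
time_s: 8.28
ee_pos: [0.4959, -0.14, 0.0574]
ee_rot: [[-0.274, 0.962, 0.001], [0.962, 0.274, -0.001], [-0.001, 0.0, -1.0]]
force: [-3.5, 1.0, 10.3]
gripper_width: 0.021
```

It's resting on the rails (+10 N), so I'll release to a partial opening, back straight up and look.

Call:
{"api": "jog_arm", "payload": {"offset": [[0,0,-1],[0,0,0],[0,0,0],[0,0,0],[0,0,0]], "turn": [[0,0,0],[0,0,0],[0,0,0],[0,0,0],[0,0,0]], "claw": 42}}

```text
time_s: 8.7
ee_pos: [0.4954, -0.1399, 0.0566]
ee_rot: [[-0.274, 0.962, -0.0], [0.962, 0.274, 0.0], [0.0, -0.0, -1.0]]
force: [-0.3, 0.0, 0.1]
gripper_width: 0.0421
```

Call:
{"api": "jog_arm", "payload": {"offset": [[0,0,-5],[0,0,-10],[0,0,-20],[0,0,-30],[0,0,-30],[0,0,-20],[0,0,-5],[0,0,0]], "turn": [[0,0,0],[0,0,0],[0,0,0],[0,0,0],[0,0,0],[0,0,0],[0,0,0],[0,0,0]]}}

```text
time_s: 9.37
ee_pos: [0.4971, -0.1401, 0.1794]
ee_rot: [[-0.274, 0.962, 0.005], [0.962, 0.274, -0.002], [-0.003, 0.004, -1.0]]
force: [0.7, -0.2, -0.1]
gripper_width: 0.0419
```

Call:
{"api": "jog_arm", "payload": {"offset": [[-10,20,-10],[-15,25,-10],[-15,15,-5],[-5,5,0],[0,0,0],[0,0,0]], "turn": [[0,0,0],[0,0,0],[0,0,0],[0,0,0],[0,0,0],[0,0,0]]}}

```text
time_s: 9.87
ee_pos: [0.5688, -0.1649, 0.2]
ee_rot: [[-0.274, 0.962, -0.004], [0.962, 0.274, 0.002], [0.003, -0.004, -1.0]]
force: [-0.3, 1.0, -0.1]
gripper_width: 0.0419
```

```bash
python3 plan.py 563.5 -120 113 106.2 1; python3 look.py w7
```

```text
t 9.8667 p [ 568.8 -164.9  200. ] F [-0.3  1.  -0.1] w 41.9 d [ -5.3  44.9 -87. ] turn [-0.004 -0.003 -0.006]
"offset": [[44.4, 7.5, 87.1]] 
"turn": [[-0.0038, -0.0027, -0.0057]]
9.8667 [ 0.5688 -0.1649  0.2   ] [ 0.58  0.47 -0.48  1.45  0.22  1.27  0.36] vel 0.024
```

View pics/w7.png

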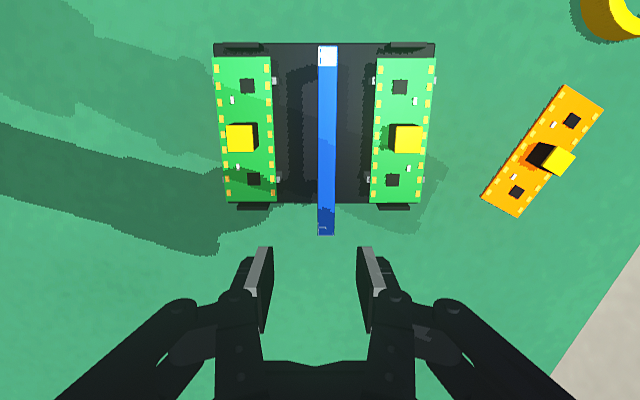

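Both boards lie symmetrically, blocks at (241,138) and (404,138), with the bar at about column 327. Now I'll measure the seating and the bar.

Run:
```python
import pickle; from h import *
s,f=pickle.load(open('w7.pkl','rb'));z=.2
s['ee_rot']=R.from_euler('x',180,degrees=True).as_matrix(); s['ee_pos']=[0,0,z]
h=cv2.cvtColor(f['pixels'],cv2.COLOR_RGB2HSV)
bright=((h[...,0]>20)&(h[...,0]<72)&(h[...,1]>120)).astype(np.uint8)
def q(n,m,zz,b,c=5):
    k=np.zeros_like(m);k[b[1]:b[3],b[0]:b[2]]=1; r=rect(f,m*k,zz,s,c); print(n,'x %.1f y %.1f  %.1f x %.1f turn %.1f'%(r[0],-r[1],r[2],r[3],-r[4]))
q('new',bright,.033,(205,50,280,210)); q('old',bright,.033,(365,50,440,210))
yl=mask(f,'yellow')
q('newY',yl,.061,(225,118,262,158),1); q('oldY',yl,.061,(385,118,425,158),1)
q('bar',mask(f,'blue'),.12,(310,62,345,240),1)
V=h[...,2]<85
for r in (75,110,150,190,225):
    b=np.where(mask(f,'blue')[r])[0]; b=b[(b>300)&(b<350)]; print(r,(onplane(f,[(b.min()-.5,r),(b.max()+.5,r)],.12,s)*1000)[:,:2].round(1).tolist())
```

```text
new x 43.7 y -66.9  130.7 x 59.2 turn -0.1
old x 45.5 y 84.9  136.5 x 64.8 turn -0.3
newY x 43.9 y -62.5  21.9 x 21.5 turn 90.0
oldY x 42.7 y 79.4  25.2 x 22.4 turn 90.0
bar x 41.3 y 8.1  113.4 x 11.7 turn -0.2
75 [[90.7, -1.7], [90.7, -13.9]]
110 [[70.2, -1.8], [70.2, -13.7]]
150 [[45.0, -1.9], [45.0, -13.6]]
190 [[17.6, -2.0], [17.6, -13.5]]
225 [[-8.4, -2.1], [-8.4, -13.4]]
```

Call:
{"api": "jog_arm", "payload": {"offset": [[10,2.5,0],[18,3,0],[15.5,2.3,5],[0,0,15],[0,0,15],[0,0,5],[0,0,0],[0,0,0]], "turn": [[0,0,0],[0,0,0],[0,0,0],[0,0,0],[0,0,0],[0,0,0],[0,0,0],[0,0,0]]}}

```text
time_s: 10.58
ee_pos: [0.5655, -0.121, 0.162]
ee_rot: [[-0.274, 0.962, -0.001], [0.962, 0.274, 0.0], [0.0, -0.001, -1.0]]
force: [-0.3, 0.2, 0.1]
gripper_width: 0.0423
```

```bash
python3 plan.py 563.5 -120 113 106.2 1; python3 look.py w8;  python3 - <<'E'
import pickle; from h import *
s,f=pickle.load(open('w8.pkl','rb'))
z=s['ee_pos'][2]; s['ee_rot']=R.from_euler('x',180,degrees=True).as_matrix(); s['ee_pos']=[0,0,z]
m=mask(f,'blue')
for r in range(160,380,25):
    b=np.where(m[r])[0]; b=b[(b>250)&(b<380)]
    if len(b): print(r,(onplane(f,[(b.min()-.5,r),(b.max()+.5,r)],.12,s)*1000)[:,:2].round(1).tolist())
E
```

```text
t 10.5833 p [ 565.5 -121.   162. ] F [-0.3  0.2  0.1] w 42.3 d [ -2.   1. -49.] turn [-0.001 -0.    -0.005]
"offset": [[1.5, -1.6, 49.0]] 
"turn": [[-0.0005, -0.0002, -0.0055]]
10.5833 [ 0.5655 -0.121   0.162 ] [ 0.52  0.48 -0.49  1.55  0.23  1.17  0.27] vel 0.032
160 [[46.7, 7.0], [46.7, -4.8]]
185 [[32.7, 7.2], [32.7, -4.9]]
210 [[17.9, 7.4], [17.9, -4.5]]
235 [[2.2, 7.0], [2.2, -4.6]]
260 [[-14.3, 7.2], [-14.3, -4.7]]
285 [[-31.8, 7.5], [-31.8, -4.3]]
```

View pics/w8.png

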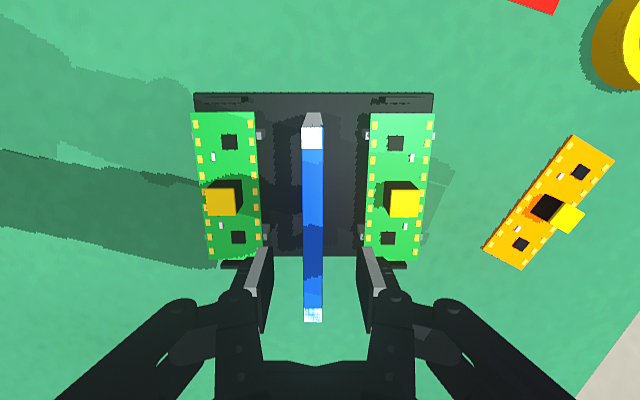

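The bar (302–323, rows 127–322) is between the fingers. I'll shift -1.2 mm in y, go down 49 mm and close.

Call:
{"api": "jog_arm", "payload": {"offset": [[0.5,-1.2,5],[0,0,12],[0,0,14],[0,0,12],[0,0,6],[0,0,0],[0,0,0]], "turn": [[0,0,0],[0,0,0],[0,0,0],[0,0,0],[0,0,0],[0,0,0],[0,0,0]]}}

```text
time_s: 11.22
ee_pos: [0.5647, -0.1213, 0.1128]
ee_rot: [[-0.273, 0.962, -0.0], [0.962, 0.273, 0.0], [0.0, -0.0, -1.0]]
force: [0.1, 0.5, -0.0]
gripper_width: 0.042
```

Call:
{"api": "jog_arm", "payload": {"offset": [[0,0,0],[0,0,0],[0,0,0],[0,0,0],[0,0,0],[0,0,0],[0,0,0]], "turn": [[0,0,0],[0,0,0],[0,0,0],[0,0,0],[0,0,0],[0,0,0],[0,0,0]], "claw": 2}}

```text
time_s: 11.8
ee_pos: [0.5649, -0.1215, 0.1139]
ee_rot: [[-0.273, 0.962, 0.001], [0.962, 0.273, -0.001], [-0.001, 0.001, -1.0]]
force: [-2.3, -0.1, 5.1]
gripper_width: 0.0107
```

Call:
{"api": "jog_arm", "payload": {"offset": [[0,0,-1],[0,0,-2],[0,0,-3],[0,0,-3],[0,0,-2],[0,0,-1],[0,0,0],[0,0,0]], "turn": [[0,0,0],[0,0,0],[0,0,0],[0,0,0],[0,0,0],[0,0,0],[0,0,0],[0,0,0]]}}

```text
time_s: 12.47
ee_pos: [0.5646, -0.1212, 0.1248]
ee_rot: [[-0.274, 0.962, -0.0], [0.962, 0.274, 0.0], [0.0, -0.0, -1.0]]
force: [0.2, 0.5, -6.3]
gripper_width: 0.0103
```

The force reading equals the full carrier's weight. I'll lift the remaining 90 mm gently.

Call:
{"api": "jog_arm", "payload": {"offset": [[0,0,-2],[0,0,-4],[0,0,-6],[0,0,-7],[0,0,-7],[0,0,-7],[0,0,-7],[0,0,-7]], "turn": [[0,0,0],[0,0,0],[0,0,0],[0,0,0],[0,0,0],[0,0,0],[0,0,0],[0,0,0]]}}

```text
time_s: 13.13
ee_pos: [0.5648, -0.1212, 0.173]
ee_rot: [[-0.274, 0.962, 0.001], [0.962, 0.274, -0.0], [-0.0, 0.001, -1.0]]
force: [-0.3, -1.0, -6.7]
gripper_width: 0.011
```

Call:
{"api": "jog_arm", "payload": {"offset": [[0,0,-7],[0,0,-7],[0,0,-7],[0,0,-7],[0,0,-6],[0,0,-5],[0,0,-3],[0,0,-1]], "turn": [[0,0,0],[0,0,0],[0,0,0],[0,0,0],[0,0,0],[0,0,0],[0,0,0],[0,0,0]]}}

```text
time_s: 13.8
ee_pos: [0.565, -0.1213, 0.2156]
ee_rot: [[-0.273, 0.962, 0.001], [0.962, 0.273, -0.0], [-0.0, 0.001, -1.0]]
force: [0.5, -0.4, -6.6]
gripper_width: 0.0109
```

Call:
{"api": "jog_arm", "payload": {"offset": [[0,0,0],[0,0,0],[0,0,0],[0,0,0],[0,0,0],[0,0,0]], "turn": [[0,0,0],[0,0,0],[0,0,0],[0,0,0],[0,0,0],[0,0,0]]}}

```text
time_s: 14.3
ee_pos: [0.5646, -0.1213, 0.2147]
ee_rot: [[-0.274, 0.962, -0.0], [0.962, 0.274, 0.0], [0.0, -0.0, -1.0]]
force: [-0.3, -0.1, -7.2]
gripper_width: 0.0108
```

```bash
python3 look.py w9
python3 - <<'E'
import cv2; from plant import imaging,telemetry
f=imaging.grab_frame('scene')['pixels'][100:300,120:360,::-1]
a=cv2.imread('pics/w9.png'); a=cv2.resize(a,(480,300)); f=cv2.resize(f,(360,300))
cv2.imwrite('pics/c9.png',cv2.resize(cv2.hconcat([a,f]),(800,286)))
s=telemetry.state();print(s['ee_pos'],s['force'],s['wrist_torque'],s['ee_rot'])
E
```

```text
14.3 [ 0.5646 -0.1213  0.2147] [ 0.53  0.43 -0.5   1.48  0.21  1.29  0.29] vel 0.003
[ 0.56465139 -0.1212405   0.21479805] [ 0.0617484   0.84532875 -6.96810003] [-0.02292755 -0.03768005  0.00774166] [[-2.73568521e-01  9.61852503e-01 -1.65654059e-04]
 [ 9.61852515e-01  2.73568528e-01  2.07257503e-05]
 [ 6.52528519e-05 -1.53664860e-04 -9.99999986e-01]]
```

View pics/c9.png

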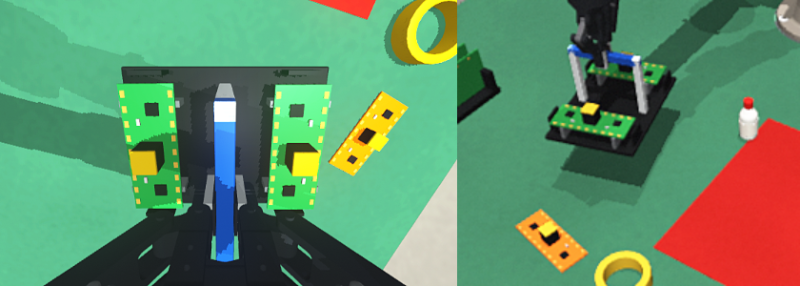

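The carrier is level and steady about 10 cm up, with both boards seated at (150,150) and (300,150) in the wrist view. I'm handing in.

```bash
python3 -c "
from plant import workorder; print(workorder.finish_job())"
```

```text
the job is handed in; nothing more can be done
None
```

The loose green board is on the empty rails, and I handed in with the arm holding the carrier by its blue bar, about 10 cm up, at about 14.4 s of the 51 s allowed.

- **Placing:** I gripped the board by its block and pressed it onto the rails with about 10 N before letting go. A wrist picture taken before the lift put it within about 1 mm of its place across the carrier and square to within about 0.3°.
- **Lift:** The tool height rose from 114 to 215 mm. The tool is level and the arm is still. The wrist force of about 7 N is close to the weight of the carrier with both boards (about 5.9 N), and the wrist moment is near zero. The last wrist and scene pictures show both boards on their rails and the carrier level.
- **Other objects:** I did not touch the bottle, tape roll, screwdriver or the look-alike boards.
- **Checks that disagreed:** Colour outlines of the seated boards measured too large (59–65 mm wide instead of 50) because they picked up the carrier's edges and the blocks' sides, so I relied on the block tops and the carrier's edges. Position readings varied by up to a few mm while the arm settled.
- **Pictures:** I viewed 10 pictures.

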